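Trim the sensor amplifier through its sunken knob

ROBOT

A 6-joint arm with a two-finger parallel gripper is mounted at the origin on the work surface. World frame = base frame: x ahead of the robot, y to its left, z up, the work surface at z = 0. Lengths are in m, angles in rad, forces in N, time in s.
With the tool pointing down it reaches from about 0.375 to 0.975 m from the base axis. Payload 3.8 kg.
Tool frame: the origin (TCP) lies at the very end of the fingers, on their centre line; the grasp point (between the pads) lies bot.grasp_offset behind it (bot.grasp_offset is the distance from the TCP to the grasp point, in m); y points along the fingers, x is the direction in which the jaws open and shut, and the axes are right-handed (so a half turn about y gives the same grasp; the last joint's range is limited). The gripper opens to 85 mm and grips with 20 to 120 N. Pads are 22 mm wide; open, the fingers measure 114 mm over their backs; the gripper's body (76 mm by 85 mm) begins 54 mm behind the grasp point. The pads swing forward as they close: fully open they stand 13 mm farther back than shut.
Start: joints at [-1.151, 0.264, 1.604, -0, 1.274, -0.037], TCP at [0.298, -0.606, 0.231] pointing down, gripper open.
Joint ranges: [-2.63, 2.63], [-0.94, 2.18], [0.31, 2.57], [-1.31, 4.45], [0, 2.66], [-2.55, 2.55]. Speed limits (rad/s): [2.57, 2.57, 3.14, 3.14, 3.14, 3.14].

INTERFACE

Orientations are given as a rotation vector (axis times angle).
In Python, from workcell import sensors, read_camera, job, bot gives the robot as it stands.
- The arm moves only by the tool arm_command, never from a script. Its argument "deltas" is a list of rows, each a list of 4 numbers: the shift along the tool's x, y, z in m, then the turn about the tool's y in rad. A call has 1 to 20 rows; each row shifts and turns the commanded pose from where the row before left it, along the tool's axes as they then stand; what a row does not reach is not made up. A row lasts 1/8 s, in which the tool goes at most 62.5 mm and 10.7 degrees, less where a joint would pass 70% of its speed; a pose out of reach is approached as far as the arm can. A call is refused whole if a number of a shift passes 0.0625 or a number of a turn 0.188, either way. A call with a gripper value outside its range is refused whole. "fingers" is the finger opening in m, from 0 to 0.0854, set as the call begins (left out, the last holds). The fingers move at their own pace and stop on an object; "newtons" is the grip in N (left out, the last holds). Time passes only in rows, so rows that do not move let the fingers close. It gives the time, the measured TCP pose, the force and the opening at its end, in the units of the state.
- sensors.read_state(): the state, without advancing time (a new reading comes with each control period).
- read_camera(name): name is "scene" or "top"; returns a dict with "color" (420x560x3 uint8, red, green, blue), "vfov" (degrees; the focal length in pixels is half the picture's height over the tangent of half this angle, whatever the lens; pixels are square), "cx", "cy" (the principal point, pixels), "R" (3x3) and "t" (3): a world point X has camera coordinates R X + t. Camera axes: x right, y down, z forward; pixel columns grow to the right and rows downward; lengths in m; the calibration is good to about 2 mm. A picture is of the moment at which its call begins. There is no depth.
- job.finish_job(): hands the job in, once; it reports no verdict.
The state is a dict: "time": time; "q": joint angles; "joint_vel": joint speeds; "joint_torque": joint torques, N m; "tool_pos": TCP position; "tcp_rot": TCP orientation; "wrist_force": force on the tool from outside, world axes, zero at the start; "torque": the same for the moment, N m; "width": opening from 0.0 (shut) to 1.0 (fully open).
Only numpy, scipy, OpenCV 4.12 (cv2) and the standard library are available. Lean on these libraries where they do the work, as an engineer would, in place of code of your own. Each camera call takes 0.05 s, during which the arm holds its last target.

TASK

Lift the dust cap off the white sensor amplifier and set it down flat in the wooden tray, without dropping it. Then reach into the uncovered well, push the small knob down gently, only as firmly as its clutch needs to take hold (never more than about 11 N), and turn it while pushed until the yellow pointer around the well stands at the middle of the red mark. Let go and leave the mouse, the switch box and the brass weight where they are.

Things in the scene. Friction and masses are not known exactly. Their poses are not given: they have to be found in the camera images.
- amplifier: white instrument case 170 (x) x 140 (y) x 86 mm high, fixed to the bench. Origin on the bench under the axis of the well, which is the case's z axis. Well: round, 66 mm wide, 50 mm deep, open at the top panel (z = 86 mm), floor at z = 36 mm.
- cap: loose grey round dust cap, 80 g, over the well at the start: spigot 58 mm wide x 5 mm that sits in the well, then a disc 73 mm wide x 5 mm that rests on the panel, then a blue grip bar 34 mm long (cap x), 12 mm wide (cap y), 22 mm high. Origin at the centre of the spigot's underside; z up; bar top at z = 32 mm.
- tray: shallow wooden tray, fixed, 140 x 140 mm outside, walls 4 mm thick and 14 mm high, floor 4 mm thick. Origin at the centre of its underside. The cap lies on its spigot in it.
- knob: small black bar knob in the well: 24 mm long (knob x), 12 mm wide (knob y: pinch across this), 24 mm high. Origin on the turning axis, centre of the bar's underside, 20 mm above the well's floor when not pushed. Turns freely about z (counter-clockwise from above positive), can be pushed down up to 18.5 mm on a light return spring (1 N at the top, 0.1 N per mm more). Not pushed, it idles.
- knob_top (a point): centre of the knob's top, 6 mm below the panel. Pushed down, after 0.5 to 15 mm of free play (random, to be felt) the knob meets a toothed clutch on a spring of 8 N per mm. With 6 N or more on it, it takes the pointer along one to one (meshing may shift the pointer up to 0.26 rad); with less it slips. A push of 8 to 10 N in all is right; over 18 N summed over the teeth (1.4 x the push) is damage.
- pointer_ring: thin black ring (radius 40 mm) with the pointer, lying around the well on the panel, driven only by the pushed knob; stays where it is left; turning it takes 0.05 N m. Origin on the well's axis at bench height; its x axis points along the pointer. It can be turned about 1.4 rad either way from the amplifier's x axis.
- pointer_tip (a point): outer tip of the yellow pointer (4 mm wide, 10 mm long), 46 mm from the well's axis
- mark (a point): inner edge, middle, of the red set mark (7 mm wide, 14 mm long) on the panel, 46 mm from the well's axis; the pointer is right when its tip is here. It lies 0.45 to 1.45 rad counter-clockwise (from above) from the pointer's start.
- mouse: loose black computer mouse, 100 mm long (x), 58 mm wide, 34 mm high; origin at the centre of its underside; leave alone
- switch_box: loose white switch box 50 x 70 x 67 mm high with a black knob; origin at the centre of its underside; leave alone
- cal_weight: loose brass weight, 36 mm wide, 50 mm high; origin at the centre of its underside; leave alone
Things that resemble listed ones, but are neither listed nor needed, are in the scene too. Several things have the shape of the tray; the one meant has the colours described above.

How it is judged:
On the way, in this order (a step that is already met when the one before it is completed fails the run):
1. the cap lies flat in the tray, released (horizontal distance between cap and tray below 0.042 m and z of cap in the frame of tray below 0.008 m and angle between cap's own z axis and vertical below 0.1 rad and contact force between the fingers and cap below 0.1 N and linear speed of cap below 0.02 m/s), for 0.2 s.
2. the pointer stands at the middle of the red mark (horizontal distance between pointer_tip and mark below 0.004 m), for 0.2 s.
At the end, for the whole second after the job is handed in: The pointer's tip is within 4 mm of the middle of the red mark's inner edge and at rest, the cap lies flat (within 0.1 rad) and at rest on the tray's floor, and the knob is released (horizontal distance between pointer_tip and mark below 0.004 m and angular speed of pointer_ring below 0.05 rad/s and horizontal distance between cap and tray below 0.042 m and z of cap in the frame of tray below 0.008 m and angle between cap's own z axis and vertical below 0.1 rad and linear speed of cap below 0.02 m/s and contact force between the fingers and knob below 0.1 N); the robot touches nothing.
It fails at once if the knob is pressed on its clutch with more than 18 N, summed over the teeth (contact force between knob and pointer_ring above 18 N).
It fails at once if the cap is dropped (faster than 0.7 m/s out of the fingers) (linear speed of cap above 0.7 m/s and contact force between the fingers and cap below 0.1 N).
It fails at once if the mouse, the switch box or the brass weight is moved by more than 20 mm (distance of any of mouse, switch_box, cal_weight from where it was at the start of the episode above 0.02 m).
It also fails if it takes over 67 s, if anything falls off the work surface, if the arm or the gripper's body presses on something with over 40 N, if the wrist force passes 120 N, or if a joint passes its speed limit or range.

## Working session

There is one attempt and no reset: what is moved stays moved. The work goes in short steps, Python scripts to look and compute and a tool call to move; the robot and the scene stay as the last step left them, time stands still between calls to the robot, and variables do not carry over. Pictures are saved under pics/ and viewed, and the job is handed in when it is done.

Besides the shell and the picture viewer there is one more tool, called after "Request:" as a command line: name --pt "numbers of a row" for each row, then --argument value for the rest. arm_command: Moves the arm, as the interface text tells. Its arguments: {"type":"object","properties":{"deltas":{"type":"array"},"fingers":{"type":"number"},"newtons":{"type":"number"}},"required":["deltas"]}

```bash
mkdir -p pics; ls
python3 - <<'E'
from workcell import sensors, read_camera, job, bot
import cv2,json
print(sensors.read_state(), bot.grasp_offset)
for n in("scene","top"):
    c=read_camera(n); cv2.imwrite(f"pics/{n}0.png",c["color"][:,:,::-1]); print(n,c["vfov"],c["cx"],c["cy"],c["R"],c["t"])
E
```

```text
pics
{'time': 0.0, 'q': array([-1.15089249e+00,  2.64769491e-01,  1.60535285e+00, -1.62388317e-05,
        1.27371688e+00, -3.69192182e-02]), 'joint_vel': array([-0.00050628,  0.00035687, -0.00097854,  0.00068538, -0.00152616,
       -0.00116518]), 'joint_torque': array([ 3.86465599e-04, -5.15112376e+01, -3.67314005e+01,  3.48389358e-05,
        1.30702194e-02,  1.86037170e-06]), 'tool_pos': array([ 0.29742744, -0.60512955,  0.22996245]), 'tcp_rot': array([-1.39007294,  0.86784438, -0.86477893]), 'wrist_force': array([-0.17181174,  0.68023016,  0.41572638]), 'torque': array([0.0312931 , 0.01900025, 0.01640898]), 'width': 1.0021839526080445} 0.0187
scene 57.839822325107036 278.9867185587292 211.40175735650297 [[-0.52675751  0.84989223 -0.01448167]
 [ 0.56558249  0.3377243  -0.75236876]
 [-0.63454155 -0.40450647 -0.65858298]] [ 0.27805231 -0.25622667  1.3822378 ]
top 56.93300196345912 272.7741701517921 209.6398909824555 [[ 0.01952025 -0.99950881  0.02451731]
 [-0.98825369 -0.02300635 -0.1510806 ]
 [ 0.15157045 -0.0212802  -0.98821736]] [-0.02223719  0.56366483  0.83949577]
```

View pics/scene0.png

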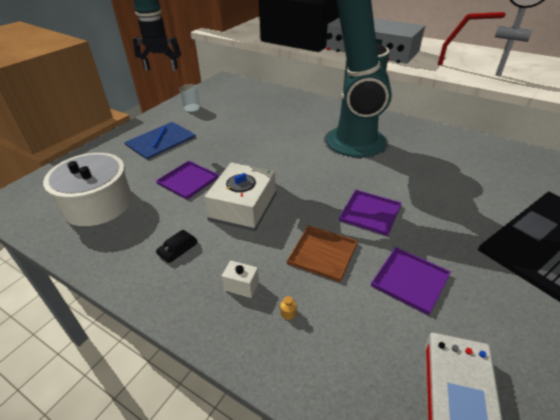

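View pics/top0.png

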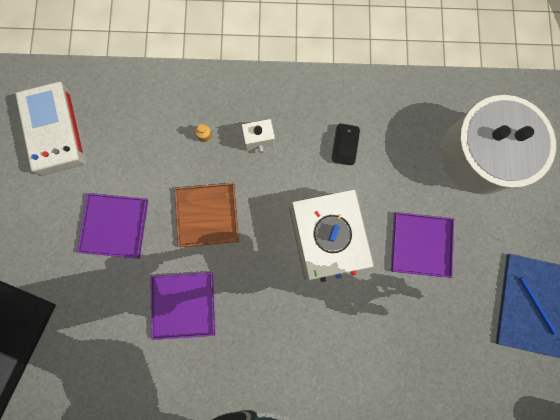

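```bash
cat > h.py <<'E'
from workcell import sensors, read_camera, job, bot
import cv2, numpy as np
def K(c):
    f=c["color"].shape[0]/2/np.tan(np.radians(c["vfov"]/2)); return f
def ray(c,uv):
    d=np.array([(uv[0]-c["cx"])/K(c),(uv[1]-c["cy"])/K(c),1.]); R=np.array(c["R"]);t=np.array(c["t"])
    return -R.T@t, R.T@d
def onz(c,uv,z):
    o,d=ray(c,uv); return o+d*(z-o[2])/d[2]
def proj(c,X):
    p=np.array(c["R"])@np.array(X)+c["t"]; return np.array([c["cx"],c["cy"]])+K(c)*p[:2]/p[2]
def mask(c,lo,hi):
    h=cv2.cvtColor(c["color"],cv2.COLOR_RGB2HSV); return cv2.inRange(h,np.array(lo),np.array(hi))
def blobs(m,amin=5):
    n,l,s,ce=cv2.connectedComponentsWithStats(m); return [(s[i,4],ce[i].round(1),s[i,:4]) for i in range(1,n) if s[i,4]>=amin]
def crop(c,x0,y0,w,h,k,name):
    i=cv2.resize(c["color"][y0:y0+h,x0:x0+w],None,fx=k,fy=k,interpolation=cv2.INTER_CUBIC); cv2.imwrite(name,i[:,:,::-1])
E
python3 - <<'E'
from h import *
c=read_camera("top"); s=read_camera("scene")
crop(c,280,180,100,110,6,"pics/amp0.png"); crop(s,195,150,90,90,6,"pics/amps0.png")
print(-c["R"].T@c["t"],K(c))
m=mask(c,(3,100,60),(15,255,255)); m[:, :160]=0
n,l,st,ce=cv2.connectedComponentsWithStats(m); i=1+st[1:,4].argmax(); print(st[i],ce[i])
r=cv2.minAreaRect(np.argwhere(l==i)[:,::-1].astype(np.float32)); b=cv2.boxPoints(r); print(b)
P=np.array([onz(c,p,.014) for p in b]);print(P.round(4), P.mean(0), np.linalg.norm(np.diff(P,axis=0),axis=1))
m=mask(s,(3,120,60),(15,255,255)); 
for a in blobs(m,500):print(a, onz(s,a[1],.007))
for nm,im in(("top",c),("scene",s)):
  print(nm,'blue',blobs(mask(im,(105,150,80),(125,255,255))))
  print(nm,'red',blobs(mask(im,(0,150,100),(6,255,255))|mask(im,(174,150,100),(180,255,255)),3))
  print(nm,'yel',blobs(mask(im,(20,120,120),(35,255,255)),3))
  w=mask(im,(0,0,170),(180,60,255))
  print([x for x in blobs(w,1500)])
E
```

```text
[0.43023517 0.00860624 0.91530831] 387.31173332462953
[ 175  183   64   64 3577] [206.09533128 214.59658932]
[[173.21558 187.3906 ]
 [233.7915  182.44562]
 [238.64877 241.94705]
 [178.07285 246.89203]]
[[0.6161 0.2253 0.014 ]
 [0.6316 0.083  0.014 ]
 [0.4908 0.0669 0.014 ]
 [0.4765 0.206  0.014 ]] [0.55376017 0.14529053 0.014     ] [0.14305884 0.14173275 0.13981765]
(np.int32(5695), array([167.8,  45.8]), array([112,   0, 145, 112], dtype=int32)) [-0.42205009 -1.34176227  0.007     ]
(np.int32(12512), array([ 46.9, 100.1]), array([  0,  22, 129, 166], dtype=int32)) [ 0.37221565 -1.2918081   0.007     ]
(np.int32(2408), array([322.8, 252.8]), array([288, 226,  69,  56], dtype=int32)) [0.55839818 0.14962598 0.007     ]
top blue [(np.int32(18), array([ 34.3, 156.6]), array([ 32, 155,   6,   4], dtype=int32)), (np.int32(77), array([334.3, 232.5]), array([330, 225,   9,  16], dtype=int32)), (np.int32(10), array([338.2, 276.1]), array([337, 275,   4,   3], dtype=int32)), (np.int32(305), array([537.9, 305.4]), array([519, 277,  38,  58], dtype=int32))]
top red [(np.int32(202), array([ 73.4,
[... 1269 characters left out ...]
, 346,   6,  74], dtype=int32)), (np.int32(28), array([468.5, 350.5]), array([466, 348,   6,   6], dtype=int32))]
scene yel [(np.int32(4), array([228. , 187.5]), array([227, 187,   3,   2], dtype=int32)), (np.int32(4), array([282.5, 304.5]), array([282, 304,   2,   2], dtype=int32))]
[(np.int32(5139), array([493.3,  70.6]), array([387,  41, 173,  63], dtype=int32)), (np.int32(7566), array([ 33.5, 341.1]), array([  0, 248,  90, 165], dtype=int32)), (np.int32(3443), array([122.8, 360.2]), array([ 51, 278, 123, 140], dtype=int32)), (np.int32(3343), array([460.1, 373.7]), array([430, 333,  69,  87], dtype=int32)), (np.int32(1582), array([ 80.6, 402.7]), array([ 48, 377,  63,  43], dtype=int32))]
```

View pics/amp0.png

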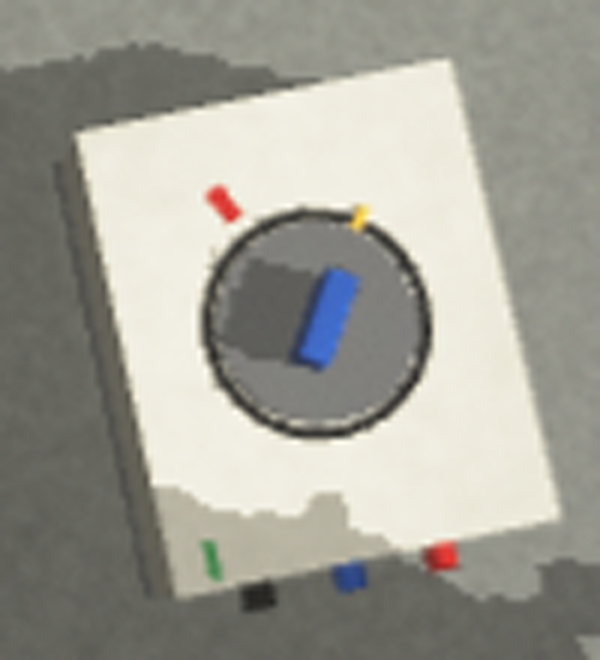

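View pics/amps0.png

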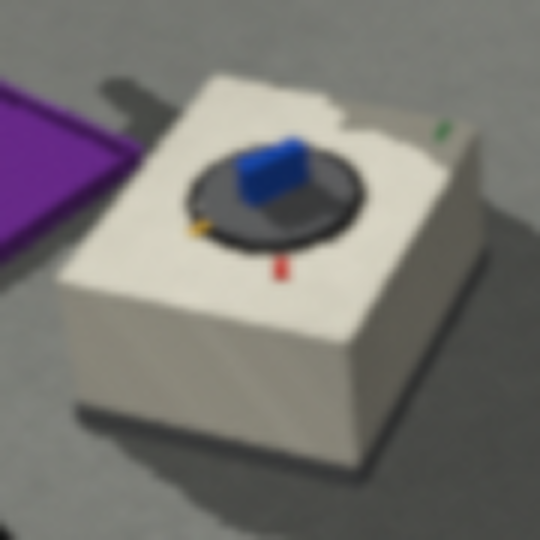

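Run:
```python
from h import *
c=read_camera("top"); s=read_camera("scene")
def ring(im,x0,y0,x1,y1):
    g=cv2.cvtColor(im["color"],cv2.COLOR_RGB2HSV)[...,2]; m=np.zeros_like(g); m[y0:y1,x0:x1]=(g[y0:y1,x0:x1]<75)*255
    n,l,st,_=cv2.connectedComponentsWithStats(m); i=1+st[1:,4].argmax(); print(st[i])
    h=cv2.convexHull(np.argwhere(l==i)[:,::-1].astype(np.float32)); e=cv2.fitEllipse(h); return e
e=ring(c,305,205,360,265); print(e); print('top axis',onz(c,e[0],.087))
e2=ring(s,222,168,262,196); print(e2,onz(s,e2[0],.087))
for im,bx in((c,(325,220,345,245)),(s,(230,170,250,190))):
  m=mask(im,(105,140,60),(125,255,255)); k=np.zeros_like(m); k[bx[1]:bx[3],bx[0]:bx[2]]=1; m*=k
  r=cv2.minAreaRect(np.argwhere(m>0)[:,::-1].astype(np.float32)); b=cv2.boxPoints(r); P=np.array([onz(im,p,.113) for p in b]); print(P.round(4),P.mean(0)); v=P-np.roll(P,1,0)
  print([(np.linalg.norm(a).round(4),np.arctan2(a[1],a[0]).round(3)) for a in v])
ax=onz(c,e[0],.087)
for nm,p in(("red",(317,213.6)),("yel",(339.6,216.2))):
  X=onz(c,p,.087)-ax; print(nm,np.linalg.norm(X),np.arctan2(X[1],X[0]))
# case corners top face
for p in((75,132),(452,60),(562,518),(172,600)): 
  q=(280+(p[0]-2.5)/6,180+(p[1]-2.5)/6); print(onz(c,q,.086).round(4))
for n,p in (("mouse",(346,144)),("sw",(258,135)),("w",(203,132))): print(n,onz(c,p,.03).round(3))
st=sensors.read_state(); from scipy.spatial.transform import Rotation as Ro
print(Ro.from_rotvec(st["tcp_rot"]).as_matrix().round(3), st["time"])
```

```text
[341 241   9  10  12]
((344.3636474609375, 245.36363220214844), (3.8569459915161133, 12.79204273223877), 45.0)
top axis [ 0.48339561 -0.16421589  0.087     ]
[230 180  25  12 125]
((242.5498809814453, 185.53970336914062), (10.345566749572754, 24.666656494140625), 78.27913665771484) [ 0.51659931 -0.12360264  0.087     ]
[[ 0.4947 -0.1276  0.113 ]
 [ 0.525  -0.1378  0.113 ]
 [ 0.5219 -0.1479  0.113 ]
 [ 0.4916 -0.1376  0.113 ]] [ 0.50830736 -0.13773998  0.113     ]
[(np.float64(0.0105), np.float64(1.269)), (np.float64(0.032), np.float64(-0.323)), (np.float64(0.0105), np.float64(-1.873)), (np.float64(0.032), np.float64(2.817))]
[[ 0.523  -0.1469  0.113 ]
 [ 0.4942 -0.1314  0.113 ]
 [ 0.519  -0.1053  0.113 ]
 [ 0.5467 -0.1207  0.113 ]] [ 0.5207289  -0.12607868  0.113     ]
[(np.float64(0.0353), np.float64(-2.308)), (np.float64(0.0327), np.float64(2.647)), (np.float64(0.036), np.float64(0.811)), (np.float64(0.0318), np.float64(-0.507))]
red 0.08958980613030999 0.71862140169709
yel 0.06363744921555768 0.1551834633419995
[ 0.5761 -0.0509  0.086 ]
[ 0.6062 -0.1887  0.086 ]
[ 0.441 -0.226  0.086]
[ 0.4097 -0.0871  0.086 ]
mouse [ 0.728 -0.182  0.03 ]
sw [0.745 0.028 0.03 ]
w [0.749 0.159 0.03 ]
[[ 0.441 -0.     0.897]
 [-0.897  0.001  0.441]
 [-0.001 -1.     0.   ]] 0.3
```

Request:
arm_command --pt "-0.0272 0 0.0329 0" --pt "-0.0272 0 0.0329 0" --pt "-0.0272 0 0.0329 0" --pt "-0.0272 0 0.0329 0" --pt "-0.0272 0 0.0329 0" --pt "-0.0272 0 0.0329 0" --pt "-0.0272 0 0.0329 0" --pt "-0.0272 0 0.0329 0" --pt "-0.0272 0 0.0329 0" --pt "-0.0272 0 0.0329 0" --pt "-0.0272 0 0.0329 0" --pt "-0.0272 0 0.0329 0" --pt "0 0 0 0.156" --pt "0 0 0 0.156" --pt "0 0 0 0.156" --pt "0 0 0 0.156" --pt "0 0 0 0.156" --pt "0 0 0 0" --fingers 0.05

```text
time: 2.55
tool_pos: [0.508, -0.1387, 0.2313]
tcp_rot: [-1.04, 1.442, -1.442]
wrist_force: [-0.0, 0.5, -0.2]
width: 0.585
```

```bash
cat >> h.py <<'E'
from scipy.spatial.transform import Rotation as Ro
def go(x,y,z):
    st=sensors.read_state(); M=Ro.from_rotvec(st["tcp_rot"]).as_matrix()
    print("t",round(st["time"],2),"tcp",st["tool_pos"].round(4),"yaw",np.arctan2(M[1,0],M[0,0]).round(3),"tilt",M[2].round(4),"F",st["wrist_force"].round(2),"w",round(st["width"],3),"q6",st["q"][5].round(2),"need",(M.T@(np.array([x,y,z])-st["tool_pos"])).round(4))
E
python3 -c "
from h import *
go(.5083,-.138,.0935)"
```

```text
t 2.55 tcp [ 0.508  -0.1387  0.2313] yaw -1.892 tilt [-0.e+00 -1.e+00  1.e-04] F [-0.    0.48 -0.21] w 0.585 q6 1.58 need [-0.0008  0.1378  0.    ]
```

Request:
arm_command --pt "-0.0008 0.03 0 0" --pt "0 0.03 0 0" --pt "0 0.03 0 0" --pt "0 0.02 0 0" --pt "0 0.01 0 0" --pt "0 0.01 0 0" --pt "0 0.0078 0 0" --pt "0 0 0 0" --pt "0 0 0 0" --fingers 0.04

```text
time: 3.68
tool_pos: [0.5088, -0.1381, 0.094]
tcp_rot: [-1.038, 1.442, -1.444]
wrist_force: [0.1, 0.1, 0.1]
width: 0.467
```

```bash
python3 -c "
from h import *
go(.5083,-.138,.0935)
c=read_camera('scene');crop(c,180,100,130,110,6,'pics/g1.png')"
```

```text
t 3.67 tcp [ 0.5088 -0.1381  0.094 ] yaw -1.894 tilt [ 0.e+00 -1.e+00  9.e-04] F [0.14 0.11 0.08] w 0.467 q6 1.58 need [ 0.      0.0005 -0.0005]
```

View pics/g1.png

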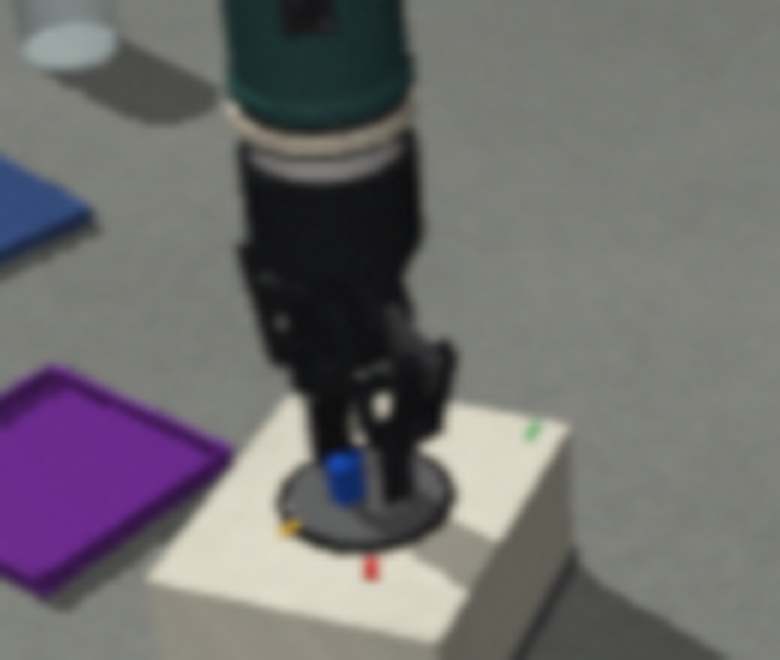

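The bar (crop 345,480) stands between the fingers. Closing on it.

Request:
arm_command --pt "0 0 0 0" --pt "0 0 0 0" --pt "0 0 0 0" --pt "0 0 0 0" --pt "0 0 0 0" --pt "0 0 0 0" --fingers 0.0 --newtons 40

```text
time: 4.47
tool_pos: [0.5088, -0.1381, 0.0941]
tcp_rot: [-1.038, 1.442, -1.444]
wrist_force: [-0.4, -0.1, 5.2]
width: 0.13
```

Request:
arm_command --pt "0 -0.005 0 0" --pt "0 -0.01 0 0" --pt "0 -0.01 0 0" --pt "0 -0.02 0 0" --pt "0 -0.02 0 0" --pt "0 -0.02 0 0" --pt "0 -0.015 0 0" --pt "0 0 0 0"

```text
time: 5.48
tool_pos: [0.5094, -0.1383, 0.1953]
tcp_rot: [-1.036, 1.44, -1.445]
wrist_force: [-0.3, -0.4, -1.8]
width: 0.126
```

```bash
python3 -c "
from h import *
go(.5555,.1465,.0935+.07)
c=read_camera('scene');crop(c,180,60,130,140,5,'pics/g2.png')
c=read_camera('top');crop(c,280,160,110,120,5,'pics/g2t.png')"
```

```text
t 5.47 tcp [ 0.5094 -0.1383  0.1953] yaw -1.894 tilt [-0.     -1.      0.0033] F [-0.35 -0.39 -1.8 ] w 0.126 q6 1.58 need [-0.2847  0.0316 -0.0468]
```

View pics/g2.png

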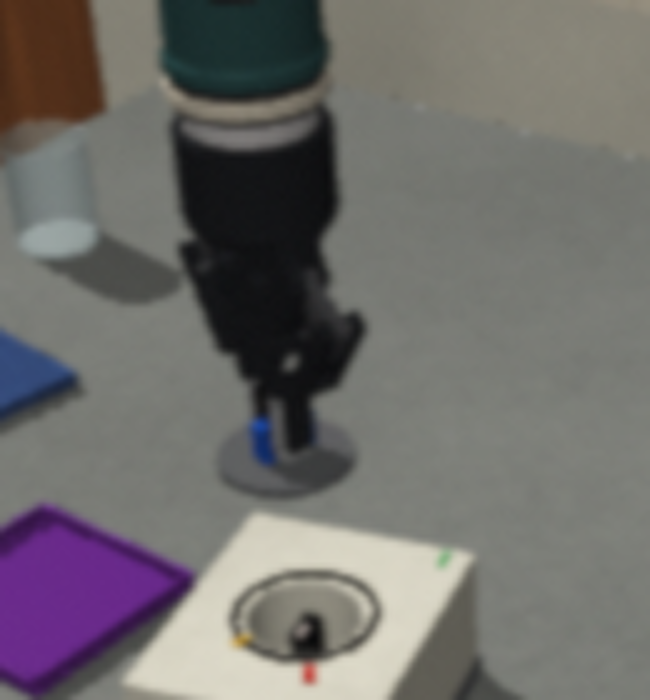

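View pics/g2t.png

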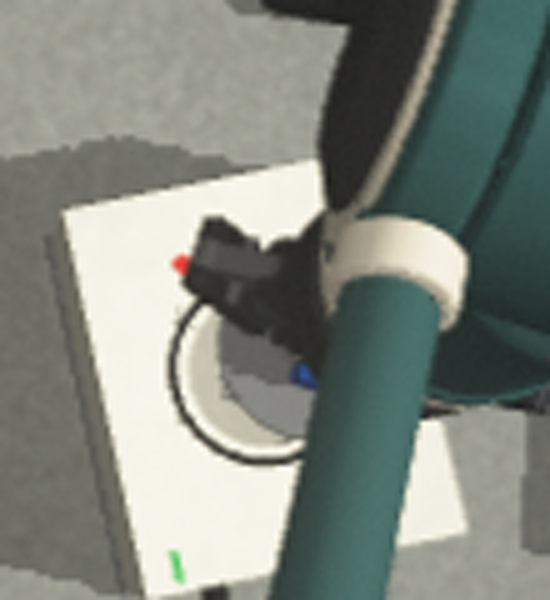

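Request:
arm_command --pt "-0.015 0 -0.0025 0" --pt "-0.0283 0 -0.0047 0" --pt "-0.0283 0 -0.0047 0" --pt "-0.0283 0 -0.0047 0" --pt "-0.0283 0 -0.0047 0" --pt "-0.0283 0 -0.0047 0" --pt "-0.0283 0 -0.0047 0" --pt "-0.0283 0 -0.0047 0" --pt "-0.0283 0 -0.0047 0" --pt "-0.0283 0 -0.0047 0" --pt "-0.015 0 -0.002 0" --pt "0 0 0 0" --pt "0 0 0 0"

```text
time: 7.2
tool_pos: [0.554, 0.1463, 0.1931]
tcp_rot: [-1.04, 1.443, -1.444]
wrist_force: [-0.6, -0.2, -0.3]
width: 0.131
```

```bash
python3 -c "
from h import *
go(.5555,.1465,.019)
c=read_camera('scene');crop(c,250,130,130,160,4,'pics/g3.png')
c=read_camera('top');crop(c,150,150,160,120,4,'pics/g3t.png')
cv2.imwrite('pics/full3.png',c['color'][:,:,::-1])"
```

```text
t 7.2 tcp [0.554  0.1463 0.1931] yaw -1.894 tilt [ 9.e-04 -1.e+00 -6.e-04] F [-0.58 -0.16 -0.28] w 0.131 q6 2.11 need [-0.0008  0.1741  0.0015]
```

View pics/g3.png

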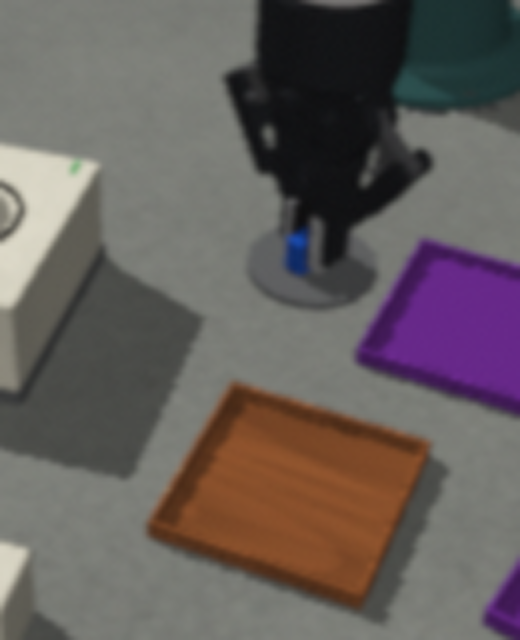

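View pics/full3.png

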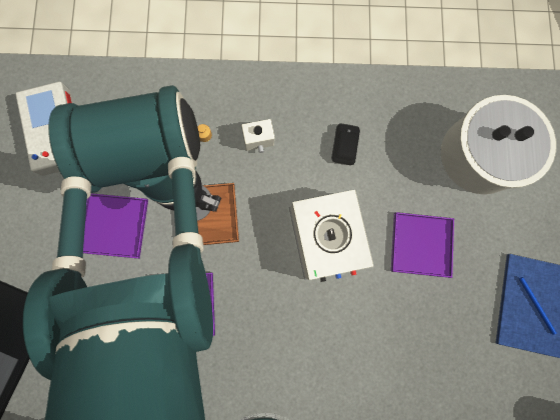

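Request:
arm_command --pt "0 0.02 0 0" --pt "0 0.03 0 0" --pt "0 0.03 0 0" --pt "0 0.03 0 0" --pt "0 0.03 0 0" --pt "0 0.015 0 0" --pt "0 0.01 0 0" --pt "0 0.005 0 0" --pt "0 0.003 0 0" --pt "0 0.001 0 0" --pt "0 0 0 0" --pt "0 0 0 0"

```text
time: 8.8
tool_pos: [0.5547, 0.147, 0.0199]
tcp_rot: [-1.038, 1.443, -1.443]
wrist_force: [-0.3, -0.8, -0.3]
width: 0.124
```

Run:
```python
from h import *
go(.5555,.1465,.017)
c=read_camera('top');crop(c,290,185,90,95,6,'pics/amp4.png')
s=read_camera('scene');crop(s,200,150,80,80,7,'pics/amp4s.png');crop(s,280,190,90,110,6,'pics/tray4.png')
```

```text
t 8.8 tcp [0.5547 0.147  0.0199] yaw -1.894 tilt [-4.e-04 -1.e+00  7.e-04] F [-0.32 -0.81 -0.33] w 0.124 q6 2.11 need [0.0002 0.0029 0.0009]
```

View pics/amp4.png

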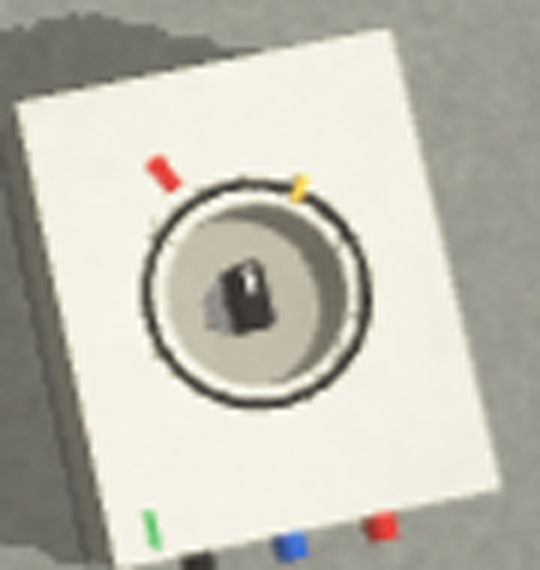

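View pics/tray4.png

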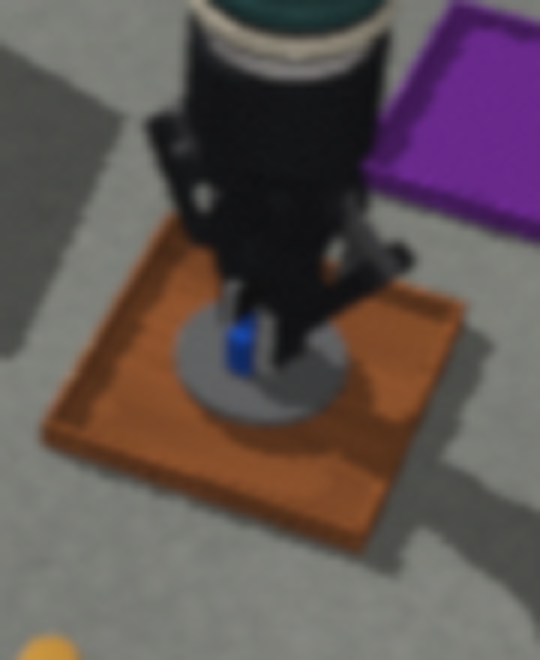

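View pics/amp4s.png

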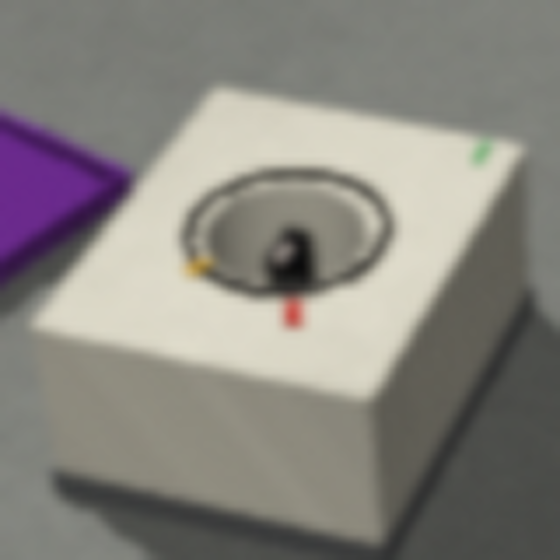

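Request:
arm_command --pt "0 0.001 0 0" --pt "0 0.001 0 0" --pt "0 0.0007 0 0" --pt "0 0 0 0" --pt "0 0 0 0"

```text
time: 9.52
tool_pos: [0.5543, 0.1469, 0.0171]
tcp_rot: [-1.039, 1.443, -1.443]
wrist_force: [-2.1, -0.4, 3.9]
width: 0.127
```

Run:
```python
from h import *
go(.5083,-.138,.163)
c=read_camera('top')
x0,y0,w,h,k=290,185,90,95,6
big=cv2.resize(c["color"][y0:y0+h,x0:x0+w],None,fx=k,fy=k,interpolation=cv2.INTER_CUBIC)
g=cv2.cvtColor(big,cv2.COLOR_RGB2GRAY)
un=lambda p:((p[0]+.5)/k-.5+x0,(p[1]+.5)/k-.5+y0)
m=(g<95).astype(np.uint8)
cont,_=cv2.findContours(m,cv2.RETR_EXTERNAL,cv2.CHAIN_APPROX_NONE)
cc=[q for q in cont if 200<cv2.boundingRect(q)[2]<260 and 200<cv2.boundingRect(q)[3]<260]
print([cv2.boundingRect(q) for q in cc])
e=cv2.fitEllipse(cc[0]); ax=onz(c,un(e[0]),.087); print(e,ax)
hsv=cv2.cvtColor(big,cv2.COLOR_RGB2HSV)
axc=np.array([.5083,-.138])
for nm,lo,hi in(("red",(0,120,120),(6,255,255)),("red2",(174,120,120),(180,255,255)),("yel",(18,100,120),(35,255,255))):
  for a in blobs(cv2.inRange(hsv,lo,hi),40):
    X=onz(c,un(a[1]),.0865)[:2]
    for A in(ax[:2],axc):
      d=X-A; print(nm,a[0],a[1],np.hypot(*d).round(4),np.arctan2(d[1],d[0]).round(3))
kn=(g<110).astype(np.uint8); kn[:230]=0;kn[350:]=0;kn[:,:220]=0;kn[:,290:]=0
r=cv2.minAreaRect(np.argwhere(kn>0)[:,::-1].astype(np.float32)); print(r)
P=np.array([onz(c,un(p),.08)for p in cv2.boxPoints(r)]);print(P.round(4),P.mean(0).round(4));d=np.diff(P,axis=0);print([(np.hypot(*v[:2]).round(4),np.arctan2(v[1],v[0]).round(3)) for v in d])
```

```text
t 9.53 tcp [0.5543 0.1469 0.0171] yaw -1.894 tilt [ 1.e-04 -1.e+00 -2.e-04] F [-2.11 -0.37  3.92] w 0.127 q6 2.11 need [ 0.2847 -0.1459  0.0469]
[(144, 181, 227, 226)]
((256.28436279296875, 294.06304931640625), (217.86834716796875, 222.615234375), 138.10325622558594) [ 0.50812415 -0.13834535  0.087     ]
red 582 [163.5 173.8] 0.0544 0.662
red 582 [163.5 173.8] 0.054 0.659
red 696 [382.2 527.2] 0.093 -2.643
red 696 [382.2 527.2] 0.0934 -2.64
yel 343 [298.7 190. ] 0.0412 -0.389
yel 343 [298.7 190. ] 0.0411 -0.399
((250.34896850585938, 279.66204833984375), (58.72368240356445, 111.32119750976562), 10.080597877502441)
[[ 0.4957 -0.1234  0.08  ]
 [ 0.5357 -0.1305  0.08  ]
 [ 0.5324 -0.1516  0.08  ]
 [ 0.4924 -0.1443  0.08  ]] [ 0.514  -0.1375  0.08  ]
[(np.float64(0.0406), np.float64(-0.177)), (np.float64(0.0213), np.float64(-1.726)), (np.float64(0.0406), np.float64(2.961))]
```

Request:
arm_command --pt "0 0 0 0" --pt "0 0 0 0" --pt "0 0 0 0" --pt "0 0 0 0" --pt "0 0 0 0" --pt "0 0 0 0" --pt "0 -0.005 0 0" --pt "0 -0.01 0 0" --pt "0 -0.03 0 0" --pt "0 -0.03 0 0" --pt "0 -0.035 0 0" --pt "0 -0.035 0 0" --pt "0 0 0 0" --fingers 0.04

```text
time: 11.2
tool_pos: [0.5574, 0.1476, 0.1667]
tcp_rot: [-1.03, 1.438, -1.444]
wrist_force: [0.0, -0.4, 0.1]
width: 0.469
```

Run:
```python
from h import *
go(.508,-.138,.163)
c=read_camera('top');crop(c,305,205,55,55,14,'pics/kn5.png')
s=read_camera('scene');crop(s,280,200,90,100,6,'pics/tray5.png')
```

```text
t 11.2 tcp [0.5574 0.1476 0.1667] yaw -1.894 tilt [-0.0045 -1.      0.0075] F [ 0.03 -0.44  0.13] w 0.469 q6 2.11 need [0.2865 0.0028 0.0439]
```

View pics/kn5.png

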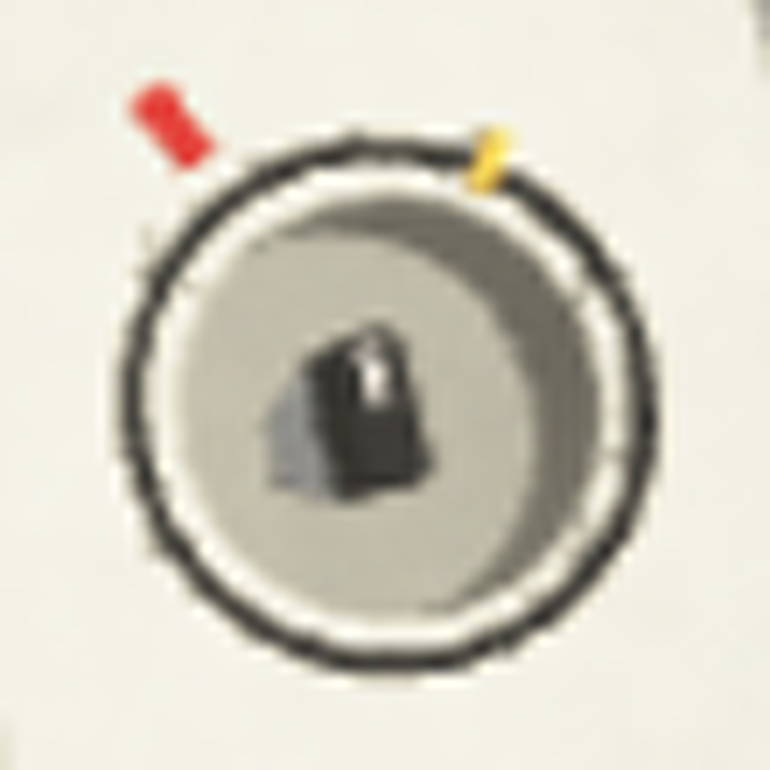

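View pics/tray5.png

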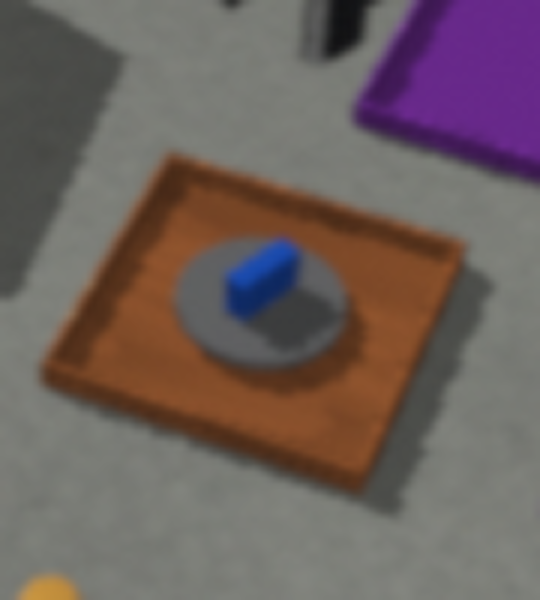

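Request:
arm_command --pt "0.015 0 0.0023 0" --pt "0.0285 0 0.0044 0" --pt "0.0285 0 0.0044 0" --pt "0.0285 0 0.0044 0" --pt "0.0285 0 0.0044 0" --pt "0.0285 0 0.0044 0" --pt "0.0285 0 0.0044 0" --pt "0.0285 0 0.0044 0" --pt "0.0285 0 0.0044 0" --pt "0.0285 0 0.0044 0" --pt "0.015 0 0.002 0" --pt "0 0 0 -0.15" --pt "0 0 0 -0.15" --pt "0 0 0 -0.15" --pt "0 0 0 -0.12" --pt "0 0 0 0" --pt "0 0 0 0" --fingers 0.022

```text
time: 13.42
tool_pos: [0.5046, -0.1386, 0.1613]
tcp_rot: [-1.315, 1.028, -1.026]
wrist_force: [0.7, -0.3, 0.9]
width: 0.262
```

Run:
```python
from h import *
go(.5082,-.1382,.056)
```

```text
t 13.43 tcp [ 0.5046 -0.1386  0.1613] yaw -1.326 tilt [-6.e-04 -1.e+00 -8.e-04] F [ 0.68 -0.27  0.9 ] w 0.262 q6 1.01 need [0.0005 0.1053 0.0037]
```

Request:
arm_command --pt "0.0005 0.02 0.0037 0" --pt "0 0.02 0 0" --pt "0 0.02 0 0" --pt "0 0.006 0 0" --pt "0 0 0 0" --pt "0 0 0 0"

```text
time: 14.18
tool_pos: [0.5095, -0.1386, 0.0967]
tcp_rot: [-1.315, 1.024, -1.027]
wrist_force: [0.2, -0.1, -0.1]
width: 0.257
```

Run:
```python
from h import *
go(.5082,-.1382,.057)
F=[]
for i in range(4): s=read_camera('scene');F.append(sensors.read_state()["wrist_force"])
print(np.round(F,2)); crop(s,205,140,75,75,8,'pics/w6.png')
c=read_camera('top');crop(c,295,185,85,85,7,'pics/w6t.png')
```

```text
t 14.18 tcp [ 0.5095 -0.1386  0.0967] yaw -1.324 tilt [ 9.0e-04 -1.0e+00  1.4e-03] F [ 0.15 -0.15 -0.1 ] w 0.257 q6 1.01 need [-0.0007  0.0397 -0.0012]
[[ 0.93 -1.55 -0.58]
 [ 0.54 -0.37 -0.12]
 [ 1.14 -1.17  0.04]
 [-0.18  1.4  -0.67]]
```

View pics/w6.png

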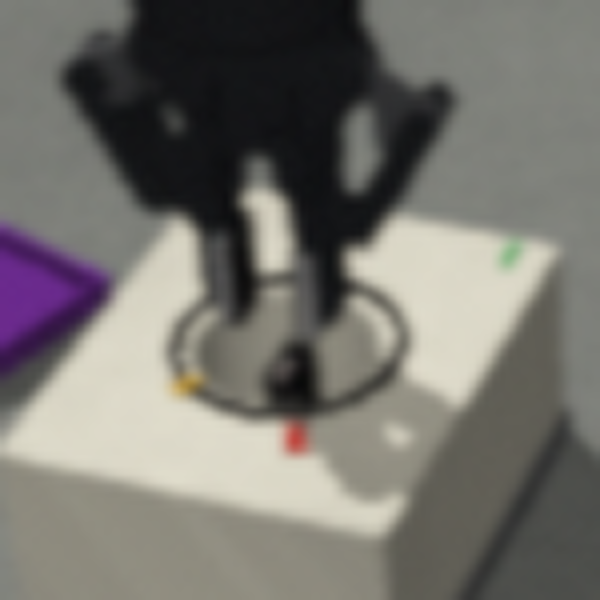

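View pics/w6t.png

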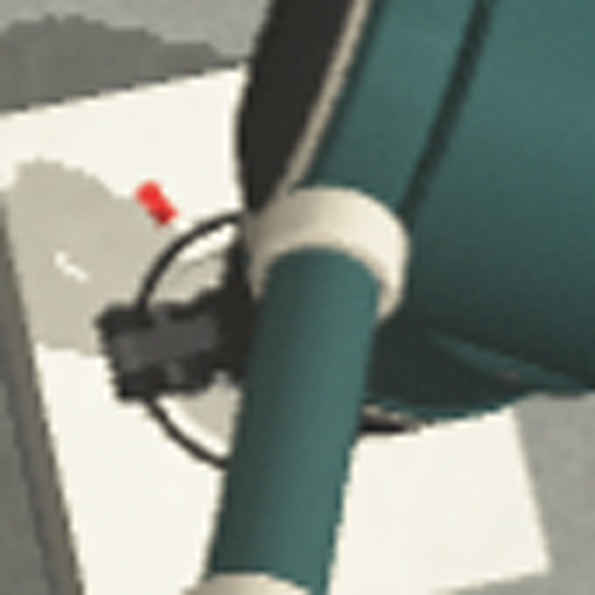

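Run:
```python
from h import *
s=read_camera('scene'); T=lambda p:((p-np.array([205,140]))*8+3.5).round(0)
tp=sensors.read_state()["tool_pos"]
M=Ro.from_rotvec(sensors.read_state()["tcp_rot"]).as_matrix()
print("tcp",T(proj(s,tp)),"tips",[T(proj(s,tp+M[:,0]*a)) for a in(-.011,.011)])
print("knobtop pred",T(proj(s,[.5082,-.1382,.080])),"panel axis pred",T(proj(s,[.5082,-.1382,.087])))
big=cv2.resize(s["color"][140:215,205:280],None,fx=8,fy=8,interpolation=cv2.INTER_CUBIC)
img=big.copy()
th=.25;
for sx,sy in((1,1),(1,-1),(-1,-1),(-1,1)):
  d=np.array([np.cos(th)*12*sx-np.sin(th)*6*sy,np.sin(th)*12*sx+np.cos(th)*6*sy])/1000
  p=T(proj(s,[.5082+d[0],-.1382+d[1],.080])); cv2.circle(img,tuple(int(v) for v in p),3,(0,255,0),-1)
for a in np.linspace(0,6.28,24): cv2.circle(img,tuple(int(v) for v in T(proj(s,[.5082+.04*np.cos(a),-.1382+.04*np.sin(a),.087]))),2,(255,0,255),-1)
cv2.imwrite("pics/ov7.png",img[:,:,::-1])
```

```text
tcp [280. 322.] tips [array([310., 327.]), array([251., 316.])]
knobtop pred [286. 358.] panel axis pred [284. 342.]
```

View pics/ov7.png

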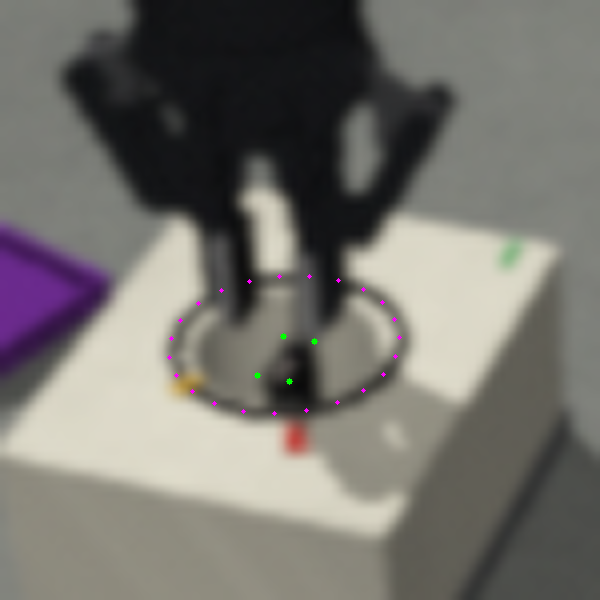

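Request:
arm_command --pt "-0.0007 0.01 -0.0012 0" --pt "0 0.01 0 0" --pt "0 0.01 0 0" --pt "0 0.006 0 0" --pt "0 0.003 0 0" --pt "0 0 0 0" --pt "0 0 0 0"

```text
time: 15.35
tool_pos: [0.5077, -0.1381, 0.0571]
tcp_rot: [-1.316, 1.025, -1.026]
wrist_force: [0.2, 0.1, 0.7]
width: 0.26
```

Run:
```python
from h import *
go(.5082,-.1382,.057)
s=read_camera('scene'); crop(s,205,140,75,75,8,'pics/w8.png')
print(sensors.read_state()["wrist_force"])
```

```text
t 15.35 tcp [ 0.5077 -0.1381  0.0571] yaw -1.324 tilt [ 4.e-04 -1.e+00  6.e-04] F [0.19 0.15 0.67] w 0.26 q6 1.01 need [0.0002 0.0001 0.0004]
[-0.38225539 -0.51999517 -0.31571501]
```

View pics/w8.png

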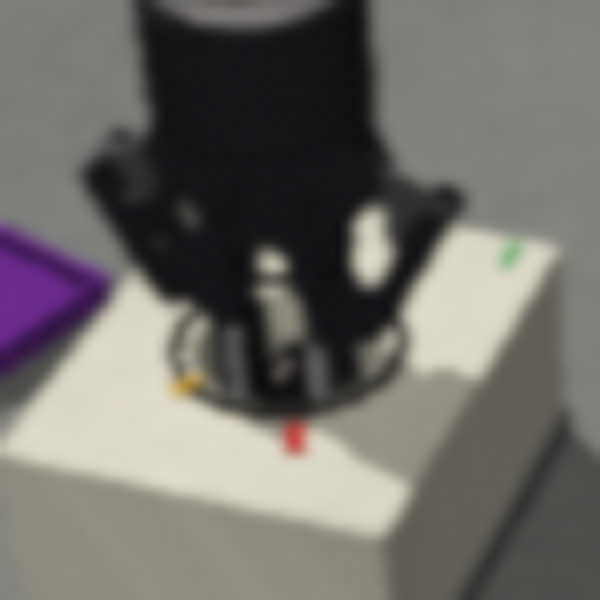

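Request:
arm_command --pt "0 0 0 0" --pt "0 0 0 0" --pt "0 0 0 0" --pt "0 0 0 0" --pt "0 0 0 0" --pt "0 0.001 0 0" --pt "0 0 0 0" --pt "0 0 0 0" --fingers 0.0 --newtons 35

```text
time: 16.4
tool_pos: [0.5074, -0.1372, 0.0558]
tcp_rot: [-1.315, 1.026, -1.025]
wrist_force: [0.7, 5.5, 0.0]
width: 0.132
```

```bash
cat >> h.py <<'E'
def ff(n=5):
    F=[]
    for i in range(n): read_camera("scene"); F.append(sensors.read_state()["wrist_force"])
    print("F",np.mean(F,0).round(2),"fz",np.array(F)[:,2].round(1)); go(.5082,-.1382,.057)
E
python3 -c "from h import *; ff()"
```

```text
F [0.26 5.58 0.48] fz [0.  0.2 1.1 0.4 0.7]
t 16.65 tcp [ 0.5075 -0.1372  0.0558] yaw -1.324 tilt [-1.1e-03 -1.0e+00  4.0e-04] F [1.05 5.85 0.71] w 0.132 q6 1.01 need [ 0.0012 -0.0012  0.0005]
```

Request:
arm_command --pt "-0.0009 0.0005 0 0" --pt "0 0.0005 0 0" --pt "0 0 0 0" --pt "0 0 0 0"

```text
time: 17.15
tool_pos: [0.5074, -0.1371, 0.0549]
tcp_rot: [-1.316, 1.025, -1.026]
wrist_force: [0.7, 3.1, 0.6]
width: 0.132
```

Request:
arm_command --pt "0 0.0006 0 0" --pt "0 0.0004 0 0" --pt "0 0 0 0"

```text
time: 17.52
tool_pos: [0.5074, -0.1371, 0.0539]
tcp_rot: [-1.316, 1.025, -1.026]
wrist_force: [1.3, 3.8, 0.4]
width: 0.131
```

Request:
arm_command --pt "-0.001 0.0005 0 0" --pt "0 0.0005 0 0" --pt "0 0 0 0"

```text
time: 17.9
tool_pos: [0.5074, -0.137, 0.0531]
tcp_rot: [-1.316, 1.024, -1.027]
wrist_force: [1.2, -2.7, 0.7]
width: 0.131
```

Request:
arm_command --pt "0 0.0005 0 0" --pt "0 0.0005 0 0" --pt "0 0 0 0"

```text
time: 18.27
tool_pos: [0.5074, -0.1369, 0.0524]
tcp_rot: [-1.317, 1.024, -1.027]
wrist_force: [1.1, -4.3, 3.9]
width: 0.128
```

Request:
arm_command --pt "0 0.0005 0 0" --pt "0 0.0005 0 0" --pt "0 0 0 0"

```text
time: 18.65
tool_pos: [0.5075, -0.1369, 0.0518]
tcp_rot: [-1.316, 1.024, -1.027]
wrist_force: [-0.6, -5.3, 6.3]
width: 0.126
```

Request:
arm_command --pt "0.0007 0.0004 0 0" --pt "0 0 0 0" --pt "0 0 0 0"

```text
time: 19.02
tool_pos: [0.5075, -0.137, 0.0516]
tcp_rot: [-1.316, 1.025, -1.026]
wrist_force: [-0.9, -2.7, 8.4]
width: 0.131
```

```bash
python3 -c "from h import *; ff(4)"
```

```text
F [-0.59 -2.61  8.68] fz [8.4 9.4 8.5 8.4]
t 19.23 tcp [ 0.5075 -0.137   0.0515] yaw -1.324 tilt [ 5.e-04 -1.e+00  5.e-04] F [-0.45 -2.76  8.45] w 0.131 q6 1.01 need [ 0.0014 -0.0055  0.0004]
```

Request:
arm_command --pt "0 0 0 -0.05" --pt "0 0 0 -0.05" --pt "0 0 0 -0.05" --pt "0 0 0 -0.05" --pt "0 0 0 -0.05" --pt "0 0 0 -0.05" --pt "0 0 0 0"

```text
time: 20.1
tool_pos: [0.5076, -0.1372, 0.0512]
tcp_rot: [-1.42, 0.796, -0.798]
wrist_force: [0.1, -3.7, 5.3]
width: 0.132
```

Run:
```python
from h import *
ff(3)
s=read_camera('scene'); crop(s,205,150,75,75,8,'pics/w9.png')
c=read_camera('top');crop(c,295,185,85,85,7,'pics/w9t.png')
```

```text
F [ 0.13 -3.84  5.78] fz [5.5 5.5 6.3]
t 20.25 tcp [ 0.5076 -0.1372  0.0512] yaw -1.024 tilt [ 1.1e-03 -1.0e+00  4.0e-04] F [ 0.29 -3.63  6.35] w 0.132 q6 0.71 need [ 0.0012 -0.0058  0.    ]
```

View pics/w9.png

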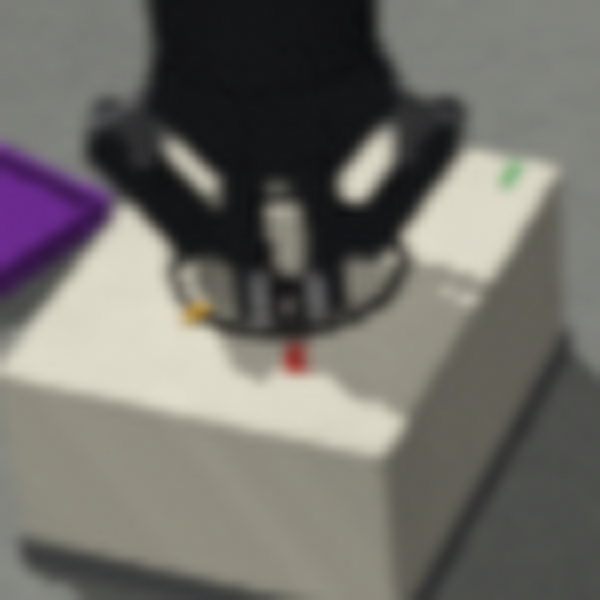

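View pics/w9t.png

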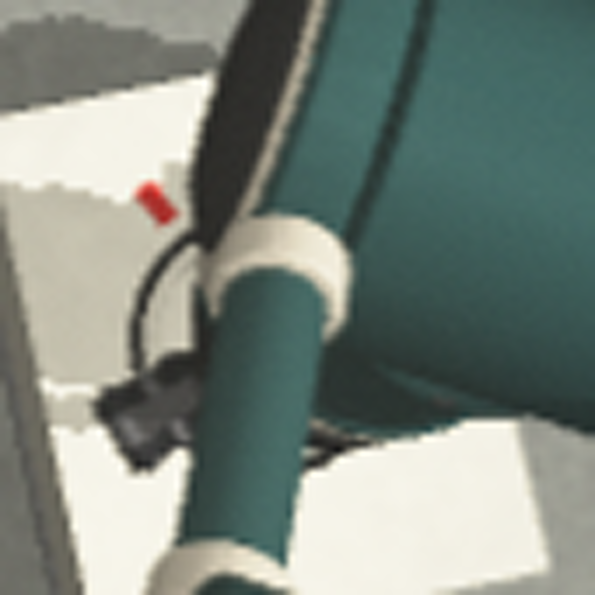

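Request:
arm_command --pt "0 0.0004 0 0" --pt "0 0 0 0"

```text
time: 20.6
tool_pos: [0.5076, -0.1373, 0.051]
tcp_rot: [-1.42, 0.797, -0.799]
wrist_force: [0.7, -3.3, 6.4]
width: 0.137
```

```bash
cat >> h.py <<'E'
def ptr(name="scene"):
    s=read_camera(name); x0,y0,w,h=(205,150,75,75) if name=="scene" else (290,185,90,95); k=8
    big=cv2.resize(s["color"][y0:y0+h,x0:x0+w],None,fx=k,fy=k,interpolation=cv2.INTER_CUBIC)
    hsv=cv2.cvtColor(big,cv2.COLOR_RGB2HSV)
    for nm,m in(("yel",cv2.inRange(hsv,(16,100,90),(35,255,255))),("red",cv2.inRange(hsv,(0,110,80),(8,255,255))|cv2.inRange(hsv,(172,110,80),(180,255,255)))):
        for a in blobs(m,60):
            p=((a[1][0]+.5)/k-.5+x0,(a[1][1]+.5)/k-.5+y0); d=onz(s,p,.0865)[:2]-[.5082,-.1382]
            if np.hypot(*d)<.07: print(name,nm,a[0],np.array(p).round(1),"r",np.hypot(*d).round(4),"ang",np.arctan2(d[1],d[0]).round(3))
E
python3 - <<'E'
from h import *
ff(3); ptr(); ptr("top")
# old frame pointer by hand for reference: pixel start scene (228,187.5)
s=read_camera("scene")
d=onz(s,(228,187.6),.0865)[:2]-[.5082,-.1382]; print(np.hypot(*d),np.arctan2(d[1],d[0]))
E
```

```text
F [ 0.14 -3.62  6.55] fz [6.9 6.2 6.5]
t 20.75 tcp [ 0.5076 -0.1373  0.051 ] yaw -1.024 tilt [ 1.2e-03 -1.0e+00  4.0e-04] F [ 0.1  -3.68  6.55] w 0.135 q6 0.71 need [ 0.0011 -0.006  -0.    ]
scene yel 370 [229.2 188.5] r 0.0385 ang -0.244
scene red 447 [241.4 194.2] r 0.0531 ang 0.697
top red 1188 [316.8 213.6] r 0.0542 ang 0.66
0.03876656886399171 -0.38970194682481296
```

Request:
arm_command --pt "0 0 0 0" --pt "0 0.0004 0 0" --pt "0 0.0003 0 0" --pt "0 0 0 0" --newtons 60

```text
time: 21.4
tool_pos: [0.5077, -0.1372, 0.0507]
tcp_rot: [-1.42, 0.797, -0.799]
wrist_force: [-1.6, -3.0, 9.8]
width: 0.129
```

```bash
python3 -c "
from h import *
ff(3); ptr()"
```

```text
F [-0.86 -3.33  9.53] fz [9.8 9.1 9.7]
t 21.55 tcp [ 0.5076 -0.1373  0.0506] yaw -1.024 tilt [ 1.1e-03 -1.0e+00  4.0e-04] F [ 0.02 -3.04  9.66] w 0.123 q6 0.71 need [ 0.0011 -0.0064 -0.    ]
scene yel 369 [229.2 188.5] r 0.0386 ang -0.245
scene red 442 [241.4 194.3] r 0.0532 ang 0.697
```

Request:
arm_command --pt "0 0 0 -0.05" --pt "0 0 0 -0.05" --pt "0 0 0 -0.05" --pt "0 0 0 -0.05" --pt "0 0 0 -0.05" --pt "0 0 0 -0.05" --pt "0 0 0 0"

```text
time: 22.48
tool_pos: [0.5079, -0.1374, 0.0507]
tcp_rot: [-1.496, 0.565, -0.567]
wrist_force: [-0.3, -3.9, 9.1]
width: 0.125
```

```bash
python3 -c "
from h import *
ff(3); ptr()"
```

```text
F [-0.53 -4.34  8.83] fz [8.6 9.5 8.5]
t 22.62 tcp [ 0.5078 -0.1374  0.0507] yaw -0.724 tilt [ 1.8e-03 -1.0e+00  1.0e-04] F [ 0.18 -4.53  8.45] w 0.124 q6 0.41 need [ 0.0008 -0.0063 -0.0003]
scene yel 319 [232.4 189.9] r 0.0379 ang 0.05
scene red 400 [241.2 194.2] r 0.053 ang 0.689
```

Request:
arm_command --pt "0 0 0 -0.05" --pt "0 0 0 -0.05" --pt "0 0 0 -0.05" --pt "0 0 0 -0.05" --pt "0 0 0 -0.05" --pt "0 0 0 -0.05" --pt "0 0 0 -0.05" --pt "0 0 0 -0.05" --pt "0 0 0 0"

```text
time: 23.8
tool_pos: [0.5083, -0.1376, 0.0508]
tcp_rot: [-1.557, 0.252, -0.256]
wrist_force: [0.3, -4.5, 7.4]
width: 0.126
```

```bash
python3 -c "
from h import *
ff(3); ptr()"
```

```text
F [ 0.46 -4.2   8.6 ] fz [8.3 8.2 9.3]
t 23.95 tcp [ 0.5083 -0.1376  0.0508] yaw -0.324 tilt [ 2.6e-03 -1.0e+00 -6.0e-04] F [ 0.01 -4.4   9.31] w 0.125 q6 0.01 need [ 0.0001 -0.0062 -0.0006]
scene yel 299 [237.8 191.4] r 0.0404 ang 0.481
scene red 440 [241.2 194.2] r 0.053 ang 0.689
```

Request:
arm_command --pt "0 0 0 -0.05" --pt "0 0 0 -0.05" --pt "0 0 0 -0.05" --pt "0 0 0 -0.05" --pt "0 0 0 0" --pt "0 0 0 0"

```text
time: 24.75
tool_pos: [0.5085, -0.1376, 0.0509]
tcp_rot: [-1.57, 0.095, -0.1]
wrist_force: [0.9, -3.9, 7.8]
width: 0.122
```

Run:
```python
from h import *
ff(3); ptr(); ptr('top')
s=read_camera('scene'); crop(s,215,165,50,50,12,'pics/w10.png')
c=read_camera('top');crop(c,295,190,70,70,8,'pics/w10t.png')
```

```text
F [ 0.51 -4.17  8.44] fz [8.2 7.6 9.6]
t 24.9 tcp [ 0.5085 -0.1377  0.0509] yaw -0.124 tilt [ 0.0029 -1.     -0.0011] F [ 0.44 -4.67  9.57] w 0.123 q6 -0.19 need [-0.0002 -0.0061 -0.0006]
scene yel 368 [240.7 191.1] r 0.039 ang 0.677
scene red 377 [241.3 194.5] r 0.054 ang 0.693
top yel 753 [321.  218.2] r 0.0409 ang 0.637
top red 1196 [316.8 213.5] r 0.0543 ang 0.66
```

View pics/w10.png

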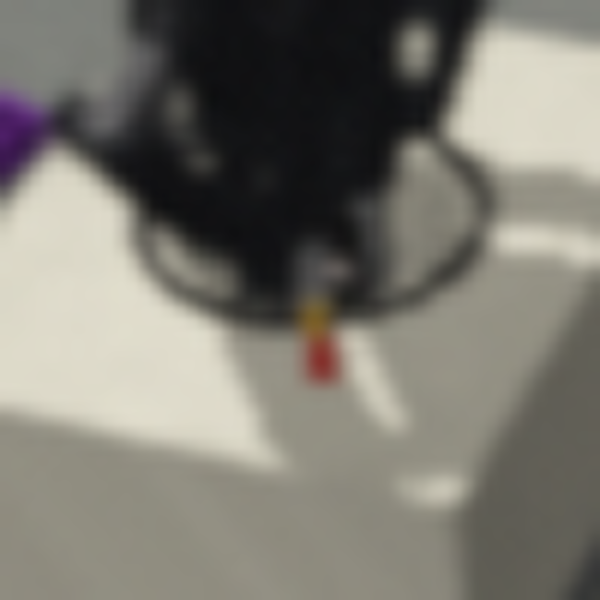

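View pics/w10t.png

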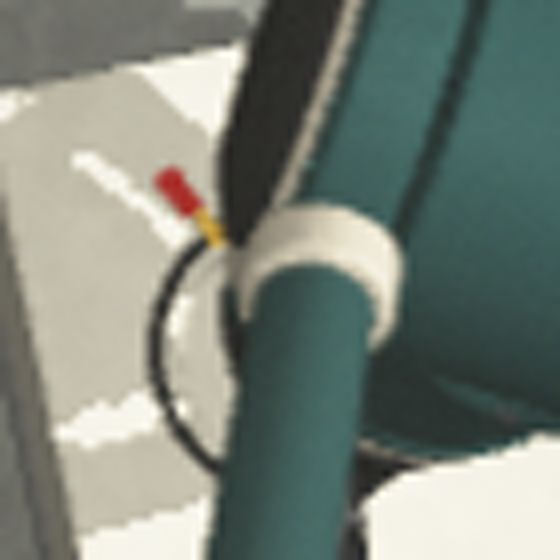

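Request:
arm_command --pt "0 0 0 -0.02" --pt "0 0 0 0" --pt "0 0 0 0" --pt "0 0 0 0" --pt "0 -0.001 0 0" --pt "0 -0.001 0 0" --pt "0 -0.001 0 0" --pt "0 -0.0005 0 0" --pt "0 0 0 0"

```text
time: 26.22
tool_pos: [0.5084, -0.1376, 0.0533]
tcp_rot: [-1.571, 0.079, -0.084]
wrist_force: [4.3, -6.3, 1.4]
width: 0.125
```

Run:
```python
from h import *
ff(2); ptr(); ptr('top')
```

```text
F [ 3.5  -4.88  1.52] fz [1.  2.1]
t 26.32 tcp [ 0.5084 -0.1376  0.0533] yaw -0.104 tilt [ 0.003  -1.     -0.0012] F [ 2.93 -4.6   2.05] w 0.121 q6 -0.21 need [-0.0002 -0.0037 -0.0006]
scene yel 335 [241.  191.1] r 0.0394 ang 0.696
scene red 397 [241.3 194.4] r 0.0538 ang 0.694
top yel 755 [320.8 218.3] r 0.041 ang 0.648
top red 1192 [316.8 213.5] r 0.0543 ang 0.66
```

Request:
arm_command --pt "0 -0.001 0 0" --pt "0 0 0 0"

```text
time: 26.68
tool_pos: [0.5084, -0.1376, 0.0544]
tcp_rot: [-1.571, 0.079, -0.084]
wrist_force: [3.3, -5.5, 1.3]
width: 0.128
```

Request:
arm_command --pt "0 0 0 0" --pt "0 0 0 0" --pt "0 0 0 0" --pt "0 0 0 0" --pt "0 -0.005 0 0" --pt "0 -0.015 0 0" --pt "0 -0.02 0 0" --pt "0 -0.03 0 0" --pt "0 -0.04 0 0" --pt "0 -0.04 0 0" --pt "0 0 0 0" --fingers 0.022

```text
time: 28.05
tool_pos: [0.5102, -0.1378, 0.2096]
tcp_rot: [-1.572, 0.074, -0.089]
wrist_force: [1.0, -0.0, -0.7]
width: 0.259
```

Request:
arm_command --pt "-0.03 -0.02 0 0" --pt "-0.05 0 0 0" --pt "-0.05 0 0 0" --pt "-0.05 0 0 0" --pt "-0.03 0 0 0" --pt "0 0 0 0" --pt "0 0 0 0"

```text
time: 28.92
tool_pos: [0.2986, -0.1151, 0.2239]
tcp_rot: [-1.569, 0.081, -0.083]
wrist_force: [-0.1, -0.4, 0.3]
width: 0.254
```

Run:
```python
from h import *
go(0,0,0); ptr(); ptr('top')
c=read_camera('top');cv2.imwrite('pics/f11.png',c['color'][:,:,::-1]);crop(c,305,200,55,55,10,'pics/f11z.png')
s=read_camera('scene');cv2.imwrite('pics/f11s.png',s['color'][:,:,::-1])
```

```text
t 28.93 tcp [ 0.2986 -0.1151  0.2239] yaw -0.104 tilt [ 9.e-04 -1.e+00 -2.e-04] F [-0.06 -0.41  0.32] w 0.254 q6 -0.34 need [-0.3092  0.2236  0.0834]
scene yel 429 [241.1 191. ] r 0.0391 ang 0.7
scene red 352 [241.4 194.3] r 0.0534 ang 0.697
top yel 734 [320.6 218.2] r 0.0413 ang 0.652
top red 1147 [316.8 213.5] r 0.0543 ang 0.66
```

View pics/f11z.png

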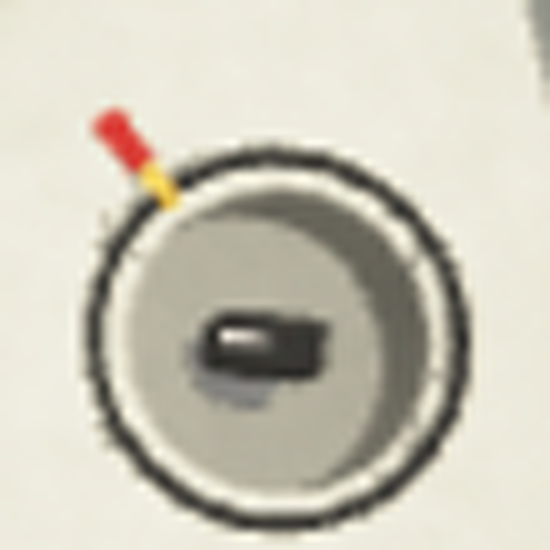

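View pics/f11s.png

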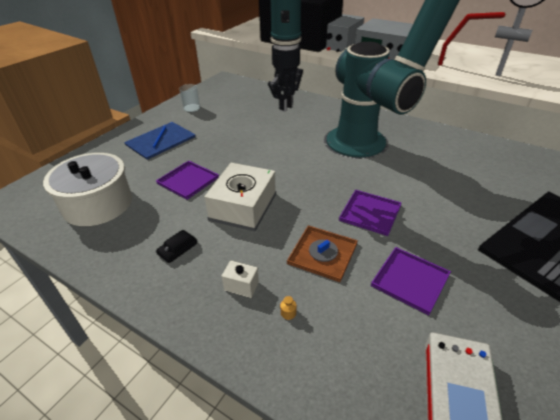

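The pointer (yellow, crop 160,185) lines up with the red mark (125,140), and the cap (323,250 in the scene view) lies in the wooden tray. The mouse, box and weight haven't moved, so I'm handing in.

```bash
python3 -c "
from workcell import job
print(job.finish_job())"
```

```text
the job is handed in; nothing more can be done
None
```

I moved the cap into the wooden tray and turned the pointer onto the red mark. I then let go, moved the arm clear and handed the job in at about 29 s; it reports no verdict.

- **Cap:** I set it down with about 4 N of contact and released it. The pictures show it lying flat near the middle of the tray.
- **Knob:** The clutch met the knob after about 3–4 mm of push. I turned it mostly at 8.5–9.5 N. In the first 0.3 rad the push sagged to about 5.8 N and the pointer moved only about 0.15 rad. I raised the grip from 35 to 60 N and pushed a little further, and it then followed one to one.
- **Pointer, last check:** It stood at 0.652 rad against the mark's 0.660 rad in the top view, and 0.700 against 0.697 rad in the scene view. That is under 0.4 mm at the tip. The two cameras disagree by about 0.04 rad in absolute angle, but each shows the pointer on the mark.
- **Side force:** There was a sideways force of about 3–5 N on the knob during the pinch because the tool sat about 1 mm off its axis. It had no visible effect.
- **Mouse, switch box and weight:** They look unmoved in the pictures. I did not measure their final positions.

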